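# Lock the fish carving into the bayonet work holder

## Robot

A 7-joint arm with a two-finger parallel gripper is mounted at the origin on the work surface. World frame = base frame: x ahead of the robot, y to its left, z up, the work surface at z = 0. Lengths are in m, angles in rad, forces in N, time in s.
With the tool pointing down it reaches from about 0.35 to 0.9 m from the base axis. Payload 19.9 kg.
Tool frame: the origin (TCP) lies between the finger pads; the fingertips stand 19 mm ahead of it and the grasp point (between the pads) is the TCP; z points along the fingers, y is the direction in which the jaws open and shut (so a half turn about z gives the same grasp; the last joint's range is limited). The gripper opens to 94 mm and grips with 3 to 60 N. Pads are 16 mm wide; open, the fingers measure 119 mm over their backs; the gripper's body (75 mm by 177 mm) begins 78 mm behind the grasp point.
Start: joints at [-1.26, 0.417, -0.01, 1.614, 0.005, 1.111, -0.053], TCP at [0.216, 0.586, 0.224] pointing down, gripper open.
Joint ranges: [-2.81, 2.81], [-0.39, 2.02], [-1.27, 1.25], [0.06, 2.57], [-1.19, 4.33], [0.19, 2], [-2.82, 2.82]. Speed limits (rad/s): [1.89, 1.89, 2.39, 2.39, 3.01, 3.01, 3.01].

## Interface

Orientations are given as a 3x3 rotation matrix whose columns are the frame's x, y, z axes.
In Python, from rig import robot gives the robot as it stands. Calls block until the motion is done:
- robot.move_ptp(position, orientation): joint-space move of the TCP to a pose.
- robot.move_linear(position, velocity=0.15, frame=None, threshold=None): straight line of the TCP; frame=None keeps the orientation; velocity is the mean speed in m/s. With threshold (N) it stops when the force on the tool has changed by that much, and returns True; else False.
- robot.goto_joints(angles): joint-space move.
- robot.gripper_to(opening): finger opening in m; the grip force is fixed at half the most; returns when the fingers have stopped.
- robot.pause(seconds).
- robot.ik(position, orientation): joint angles nearest the present ones, or None.
- robot.get_state(): the state.
- robot.grab_frame(name): name is "side" or "top" or "wrist"; returns the picture (384x512x3 uint8, red, green, blue); there is no depth.
- robot.camera_info(name): a dict with "fx", "fy", "cx", "cy" (pixels), "dist" ([k1, k2, p1, p2, k3] as OpenCV has them; the pictures are not rectified), "rvec" (rotation vector, rad) and "tvec" (3), from world to camera coordinates, as OpenCV has them. Camera axes: x right, y down, z forward; pixel columns grow to the right and rows downward; lengths in m; the calibration is good to about 2 mm. A picture is of the moment at which its call begins: read the wrist's pose just before it. camera_info takes no time and is no camera call; for the wrist camera it gives the pose at the moment of the call.
A pose or a line that the arm cannot do raises robot.PlanningError and nothing moves.
- robot.sign_off(): hands the job in, once; it reports no verdict.
The state is a dict: "time": time; "qpos": joint angles; "joint_vel": joint speeds; "effort": joint torques, N m; "ee_pos": TCP position; "tool_rot": TCP orientation; "force": force on the tool from outside, world axes, zero at the start; "moment": the same for the moment, N m; "opening": finger opening in m.
Only numpy, scipy, OpenCV 4.12 (cv2) and the standard library are available. Lean on these libraries where they do the work, as an engineer would, in place of code of your own. Each camera call takes 0.05 s, during which the arm holds its last target.

## Task

Mount the limewood fish carving in the spring bayonet holder on the bench so that it can be finished: put the steel bar under the fish through the holder's slot, push down against the spring and turn the fish a quarter turn clockwise (seen from above) until it clicks up and is locked, then let go. Leave the bird carving where it stands.

Things in the scene. Friction and masses are not known exactly. Their poses are not given: they have to be found in the camera images.
- fish: Limewood fish, 112 mm long, upright on a steel foot; 0.17-0.31 kg. Origin: centre of the foot's underside; x to the nose, z up. Foot: bar 64 (x) by 24 (y) by 8 mm high, above it a 24 mm round stem up to z = 38 mm. Wooden body z = 38 to 78 mm, flat sides 28 mm apart (y = -14 to 14) for x = -18 to 18 mm, fin on top to z = 87 mm. Grip across the flat sides at z = 60 mm. Nose may point either way in the holder.
- holder: Fixed dark steel box 92 x 92 mm, 39 mm high, on a base plate 134 (x) by 92 mm (y). Origin: centre of its underside, on the bench; z up. Slot in its top, 80 mm long (x) by 38 mm wide (y): the foot's bar goes in lengthwise along x, either way round (7 mm, 12 degrees of play). Bar pushed down, it turns clockwise only (seen from above), under the cover, to a stop near 90 degrees.
- spring_plate (a joint): Brass spring plate inside the slot: how far it is pressed down, 0 to 0.016 m. At 0 its top is 27 mm above the bench and carries the foot. It pushes up with 7.6 N plus 0.4 N per mm. The foot can turn when it is pressed 7 to 15 mm (best 11 mm, 12 N). After the quarter turn, let up, the foot rises into a notch and is locked: its underside 26 mm above the bench, plate at 0.001.
- bird: Limewood bird, 107 mm high: round body 52 mm across, small head and beak, flat tail, on a foot like the fish's. Not wanted: leave it where it stands. Origin: centre of the foot's underside; x to the beak, z up.

How it is judged:
By the outcome, as a careful person would: the job done as asked, in the order asked, and still so for the second after the job is handed in, with the robot touching nothing.
It also fails if it takes over 45 s, if anything falls off the work surface, if the arm or the gripper's body presses on something with over 40 N, if the wrist force passes 120 N, or if a joint passes its speed limit or range.

## Working session

There is one attempt and no reset: what is moved stays moved. The work goes in short steps, each a Python script; the robot and the scene stay as the last script left them, time stands still between calls to the robot, and variables do not carry over. Pictures are saved under pics/ and viewed, and the job is handed in when it is done.

```bash
ls; mkdir -p pics; python3 - <<'E'
from rig import robot
import cv2
for n in ["side","top","wrist"]:
    ci=robot.camera_info(n); print(n,{k:(v if not hasattr(v,'round') else v) for k,v in ci.items()})
    cv2.imwrite(f"pics/a_{n}.png",robot.grab_frame(n)[:,:,::-1])
s=robot.get_state();print(s["time"],s["ee_pos"],s["tool_rot"],s["force"],s["opening"])
E
```

```text
pics
side {'fx': 378.57266550285294, 'fy': 378.57266550285294, 'cx': 256.598467620151, 'cy': 194.4908977289576, 'dist': array([-0.11156269,  0.        ,  0.        ,  0.        ,  0.        ]), 'rvec': array([ 2.21162774, -0.64035916,  0.3079778 ]), 'tvec': array([-0.39632811,  0.25961474,  0.48396838])}
top {'fx': 463.2463193672913, 'fy': 463.2463193672913, 'cx': 253.72428786478093, 'cy': 193.0398439776964, 'dist': array([-0.02665349,  0.        ,  0.        ,  0.        ,  0.        ]), 'rvec': array([ 2.17763317, -2.11941092,  0.19898611]), 'tvec': array([0.04082677, 0.55015401, 0.88307215])}
wrist {'fx': 301.6465098086563, 'fy': 301.6465098086563, 'cx': 253.30376676685285, 'cy': 193.56552587163924, 'dist': array([0.00962171, 0.        , 0.        , 0.        , 0.        ]), 'rvec': array([-2.41164864, -1.68205312, -0.19885139]), 'tvec': array([-0.62412511, -0.02367585,  0.39011998])}
0.15 [0.21586432 0.58625016 0.22398544] [[-9.38426547e-01  3.45478757e-01 -2.11323310e-04]
 [ 3.45478804e-01  9.38426129e-01 -8.92678123e-04]
 [-1.10090013e-04 -9.10720573e-04 -9.99999579e-01]] [ 0.20146588  0.26648797 -0.02156316] 0.0941008266634499
```

View pics/a_side.png

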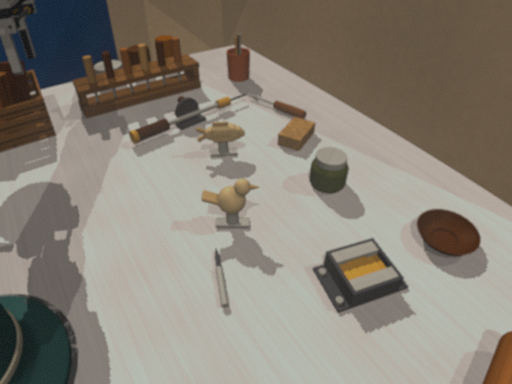

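View pics/a_top.png

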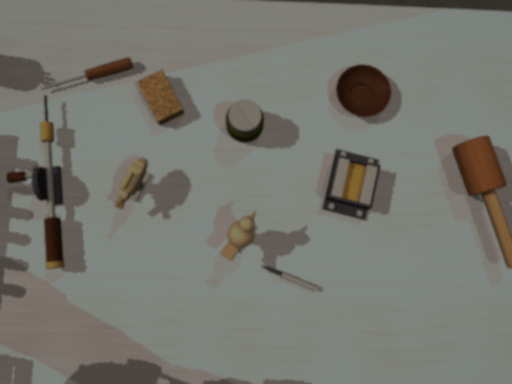

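View pics/a_wrist.png

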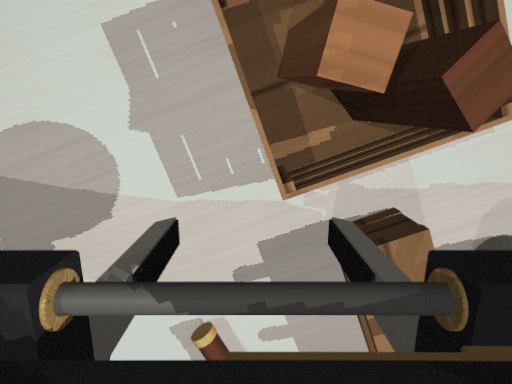

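```bash
cat > h.py <<'E'
import numpy as np, cv2
from rig import robot
def K(ci): return np.array([[ci["fx"],0,ci["cx"]],[0,ci["fy"],ci["cy"]],[0,0,1.]])
def ray(ci,px):
    u=cv2.undistortPoints(np.array(px,float).reshape(-1,1,2),K(ci),ci["dist"]).reshape(-1,2)
    R,_=cv2.Rodrigues(ci["rvec"]); C=-R.T@ci["tvec"]
    d=np.c_[u,np.ones(len(u))]@R
    return C,d/np.linalg.norm(d,axis=1)[:,None]
def plane(ci,px,z):
    C,d=ray(ci,px); return C+d*((z-C[2])/d[:,2])[:,None]
def tri(ci1,p1,ci2,p2):
    C1,d1=ray(ci1,[p1]);C2,d2=ray(ci2,[p2]);d1=d1[0];d2=d2[0]
    t=np.linalg.lstsq(np.c_[d1,-d2],C2-C1,rcond=None)[0]
    a=C1+t[0]*d1;b=C2+t[1]*d2
    return (a+b)/2,np.linalg.norm(a-b)
def proj(ci,P): return cv2.projectPoints(np.array(P,float).reshape(-1,1,3),ci["rvec"],ci["tvec"],K(ci),ci["dist"])[0].reshape(-1,2)
E
python3 - <<'E'
import cv2,numpy as np
t=cv2.imread("pics/a_top.png");s=cv2.imread("pics/a_side.png")
def c(im,x,y,w,h): return cv2.resize(im[y:y+h,x:x+w],None,fx=4,fy=4,interpolation=cv2.INTER_CUBIC)
o=np.vstack([np.hstack([c(t,90,140,90,72),c(t,310,140,90,72)]),np.hstack([c(s,180,105,90,72),c(s,315,235,90,72)])])
print(o.shape);cv2.imwrite("pics/b.png",o)
E
```

```text
(576, 720, 3)
```

View pics/b.png

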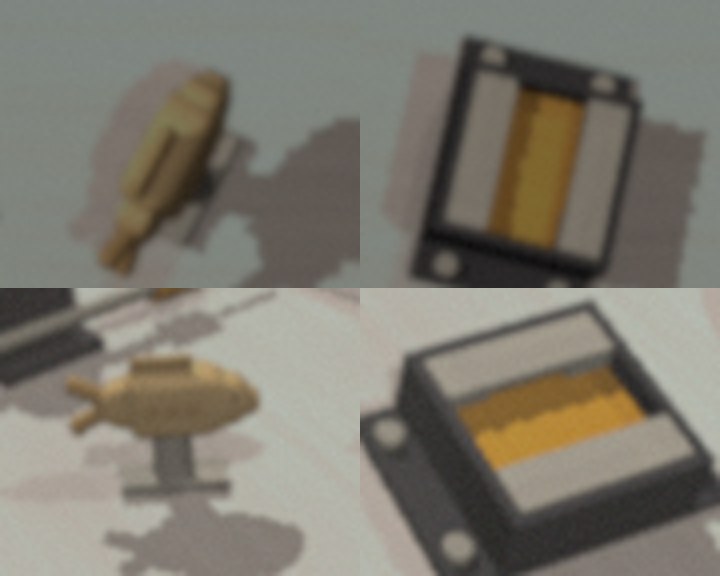

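```bash
python3 - <<'E'
from h import *
np.set_printoptions(precision=4,suppress=True)
t=robot.camera_info("top");s=robot.camera_info("side")
print("cams",ray(t,[[256,192]]),ray(s,[[256,192]]))
T=lambda x,y:(310+(x-360)/4,140+y/4)
S=lambda x,y:(315+(x-360)/4,235+(y-288)/4)
tf=lambda x,y:(90+x/4,140+y/4); sf=lambda x,y:(180+x/4,105+(y-288)/4)
for n,a,b in [("Lout_top",(475,72),(590,308)),("Lin_top",(519,85),(615,350)),("Lin_bot",(487,238),(455,398)),("Lout_bot",(443,228),(413,358)),
 ("Rin_top",(588,92),(660,413)),("Rout_top",(632,100),(708,458)),("Rout_bot",(600,262),(525,515)),("Rin_bot",(555,250),(487,470))]:
    print(n,*tri(t,T(*a),s,S(*b)),plane(t,[T(*a)],.039)[0],plane(s,[S(*b)],.039)[0])
for n,a,b in [("nose",(217,80),(258,400)),("fin",(160,163),(160,362)),("tail",(112,262),(75,400)),("footend",(190,245),(127,492))]:
    print(n,*tri(t,tf(*a),s,sf(*b)))
print(plane(s,[sf(127,492),sf(228,486)],.004))
E
```

```text
cams (array([0.4004, 0.0761, 0.9581]), array([[ 0.1625, -0.0268, -0.9863]])) (array([ 0.2232, -0.376 ,  0.5172]), array([[ 0.4147,  0.6382, -0.6487]]))
Lout_top [ 0.629  -0.118   0.0391] 0.003975801338034338 [ 0.6274 -0.1167  0.039 ] [ 0.631  -0.1188  0.039 ]
Lin_top [ 0.6226 -0.1405  0.0376] 0.00250468653181842 [ 0.6213 -0.1393  0.039 ] [ 0.6227 -0.1417  0.039 ]
Lin_bot [ 0.5439 -0.1239  0.0409] 0.006238820843921967 [ 0.5416 -0.1224  0.039 ] [ 0.5482 -0.1242  0.039 ]
Lout_bot [ 0.5459 -0.0998  0.041 ] 0.0005188887630924418 [ 0.546 -0.1    0.039] [ 0.5476 -0.0987  0.039 ]
Rin_top [ 0.6184 -0.1749  0.0351] 0.0031363637633679523 [ 0.6187 -0.1749  0.039 ] [ 0.6136 -0.1758  0.039 ]
Rout_top [ 0.6171 -0.1999  0.0331] 0.0013191215732700204 [ 0.6152 -0.1976  0.039 ] [ 0.613  -0.2023  0.039 ]
Rout_bot [ 0.5321 -0.1807  0.0383] 0.002441461338134577 [ 0.531  -0.1797  0.039 ] [ 0.5328 -0.1816  0.039 ]
Rin_bot [ 0.5365 -0.1572  0.037 ] 0.0006931155351656944 [ 0.5365 -0.1569  0.039 ] [ 0.5348 -0.158   0.039 ]
nose [0.6099 0.2752 0.0516] 0.004161456658496494
fin [0.5593 0.2937 0.0835] 0.00011432975994318367
tail [0.5152 0.3191 0.0596] 0.0025759133177636713
footend [0.5321 0.2947 0.0038] 0.002300633768190645
[[0.5331 0.294  0.004 ]
 [0.5866 0.2679 0.004 ]]
```

```bash
cat >> h.py <<'E'
def Rt(psi):
    c,s=np.cos(psi),np.sin(psi); return np.array([[c,s,0],[s,-c,0],[0,0,-1.]])
def rep(m=""):
    s=robot.get_state(); p=s["ee_pos"]; print(m,"t%.2f"%s["time"],np.round(p,4),"psi%.2f"%np.degrees(np.arctan2(s["tool_rot"][1,0],s["tool_rot"][0,0])),"F",np.round(s["force"],1),"M",np.round(s["moment"],2),"op%.4f"%s["opening"]); return s
def shot(n,cam="wrist"):
    ci=robot.camera_info(cam); im=robot.grab_frame(cam); cv2.imwrite(f"pics/{n}.png",im[:,:,::-1]); np.save(f"pics/{n}.npy",ci,allow_pickle=True); return ci,im
def ld(n): return np.load(f"pics/{n}.npy",allow_pickle=True).item()
E
python3 - <<'E'
from h import *
np.set_printoptions(precision=4,suppress=True)
s=robot.get_state();ci=robot.camera_info("wrist");C,d=ray(ci,[[256,192]])
print("cam in tool",s["tool_rot"].T@(C-s["ee_pos"]),s["tool_rot"].T@d[0])
for p in [155,168,78]:
    pos=[.562,.291,.2] if p==155 else [.580,-.149,.1]
    print(p,robot.ik(np.array(pos),Rt(np.radians(p))))
E
```

```text
cam in tool [ 0.0684 -0.0003 -0.1603] [-0.2294  0.009   0.9733]
155 [-0.6509  0.4571  0.1681  1.6223 -0.0843  1.0693  0.6753]
168 [-0.277   0.5988  0.6433  1.7993 -0.4487  0.8939  1.9317]
78 [-0.358   0.6403  0.7649  1.8018 -0.5453  0.9233  0.4393]
```

```bash
python3 - <<'E'
from h import *
psi=np.radians(155);x=Rt(psi)[:,0]
p=np.array([.562,.291,.22])
robot.move_ptp(p-0.03*x,Rt(psi)); rep()
shot("f1")
robot.move_linear(p-0.08*x,velocity=.2); rep(); shot("f2")
import cv2
a=[cv2.imread(f"pics/f{i}.png") for i in (1,2)]
cv2.imwrite("pics/f12.png",cv2.resize(np.hstack(a),(800,300)))
E
```

```text
t1.92 [0.5885 0.2797 0.22  ] psi155.11 F [-0.2 -0.1 -1.1] M [ 0.02 -0.03 -0.02] op0.0941
 t2.37 [0.6346 0.2573 0.2196] psi154.99 F [-1.   1.  -0.5] M [ 0.02  0.02 -0.02] op0.0939
```

View pics/f12.png

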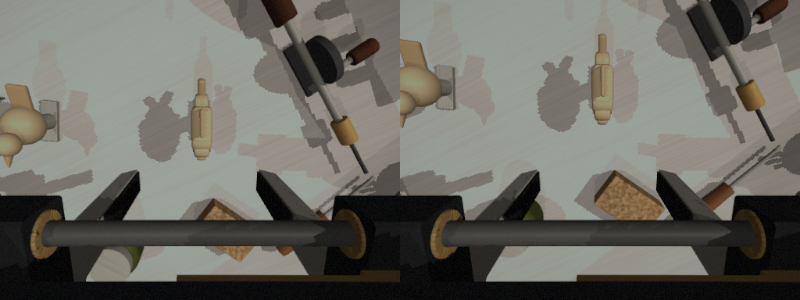

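```bash
python3 - <<'E'
from h import *
np.set_printoptions(precision=4,suppress=True)
a=cv2.imread("pics/f1.png")[85:215,205:315];b=cv2.imread("pics/f2.png")[30:160,205:315]
cv2.imwrite("pics/f12z.png",cv2.resize(np.hstack([a,b]),None,fx=3.6,fy=3.6,interpolation=cv2.INTER_CUBIC))
cents=[]
for n in ("f1","f2"):
    im=cv2.imread(f"pics/{n}.png");ci=ld(n)
    h=cv2.cvtColor(im,cv2.COLOR_BGR2HSV)
    m=cv2.inRange(h,(10,70,70),(28,255,255)); m[:, :215]=0;m[:,305:]=0;m[215:]=0
    cs=max(cv2.findContours(m,0,2)[0],key=cv2.contourArea)
    x,y,w,hh=cv2.boundingRect(cs); print(n,cv2.contourArea(cs),(x,y,w,hh))
    # rows: left and right
    for r in range(y,y+hh,4):
        c=np.where(m[r,x:x+w]>0)[0]+x; print((r,c.min(),c.max()),end=" ")
    print()
    pts=cs.reshape(-1,2)
    P=plane(ci,pts,.06); c,sz,ang=cv2.minAreaRect(P[:,:2].astype(np.float32)*1000); print(c,sz,ang)
E
```

```text
f1 1976.5 (244, 101, 28, 104)
(101, np.int64(254), np.int64(261)) (105, np.int64(253), np.int64(262)) (109, np.int64(253), np.int64(262)) (113, np.int64(253), np.int64(262)) (117, np.int64(253), np.int64(262)) (121, np.int64(251), np.int64(264)) (125, np.int64(250), np.int64(265)) (129, np.int64(249), np.int64(266)) (133, np.int64(250), np.int64(266)) (137, np.int64(247), np.int64(268)) (141, np.int64(245), np.int64(270)) (145, np.int64(244), np.int64(271)) (149, np.int64(245), np.int64(271)) (153, np.int64(245), np.int64(271)) (157, np.int64(245), np.int64(270)) (161, np.int64(245), np.int64(271)) (165, np.int64(245), np.int64(271)) (169, np.int64(245), np.int64(270)) (173, np.int64(245), np.int64(270)) (177, np.int64(245), np.int64(270)) (181, np.int64(246), np.int64(270)) (185, np.int64(246), np.int64(269)) (189, np.int64(247), np.int64(268)) (193, np.int64(248), np.int64(267)) (197, np.int64(249), np.int64(266)) (201, np.int64(252), np.int64(262)) 
(559.6680908203125, 297.7410583496094) (28.422746658325195, 108.66839599609375) 65.89993286132812
f2 2212.5 (245, 44, 28, 115)
(44, n
[... 422 characters left out ...]
int64(245), np.int64(272)) (96, np.int64(245), np.int64(272)) (100, np.int64(245), np.int64(272)) (104, np.int64(245), np.int64(272)) (108, np.int64(245), np.int64(272)) (112, np.int64(245), np.int64(272)) (116, np.int64(245), np.int64(272)) (120, np.int64(245), np.int64(272)) (124, np.int64(245), np.int64(272)) (128, np.int64(246), np.int64(272)) (132, np.int64(246), np.int64(271)) (136, np.int64(246), np.int64(271)) (140, np.int64(247), np.int64(271)) (144, np.int64(249), np.int64(269)) (148, np.int64(249), np.int64(268)) (152, np.int64(250), np.int64(267)) (156, np.int64(253), np.int64(264)) 
(559.0592041015625, 297.6476745605469) (27.908945083618164, 110.91263580322266) 65.83934020996094
```

View pics/f12z.png

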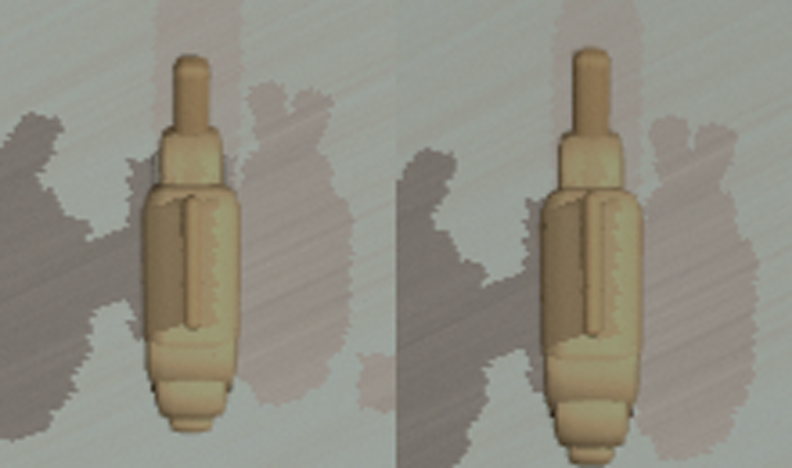

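```bash
python3 - <<'E'
from h import *
np.set_printoptions(precision=4,suppress=True)
A=ld("f1");B=ld("f2")
for n,p,q in [("nose",(257.5,204.5),(258.5,158.8)),("finfront",(258.3,176.1),(260.3,123.1)),("finrear",(258.3,139.4),(260,82.8)),
  ("flatfront",(258,180.3),(258.7,128.6)),("flatrear",(258,136.7),(259,81.9)),("tail",(257.7,100.5),(258.8,43.5))]:
    P,g=tri(A,p,B,q)
    u=np.array([np.cos(np.radians(-24.1)),np.sin(np.radians(-24.1))])
    print(n,P,g,"s from (.562,.291): %.4f, lat %.4f"%(u@(P[:2]-[.562,.291]), np.array([-u[1],u[0]])@(P[:2]-[.562,.291])))
E
```

```text
nose [0.6109 0.2741 0.0545] 7.985985815864833e-05 s from (.562,.291): 0.0515, lat 0.0046
finfront [0.577  0.2906 0.0847] 0.0008071944393216019 s from (.562,.291): 0.0138, lat 0.0058
finrear [0.5441 0.3055 0.0861] 0.000536710060196677 s from (.562,.291): -0.0222, lat 0.0060
flatfront [0.5814 0.2877 0.0795] 0.00041787547576667617 s from (.562,.291): 0.0190, lat 0.0049
flatrear [0.5421 0.306  0.0755] 6.474166774560143e-05 s from (.562,.291): -0.0243, lat 0.0056
tail [0.5105 0.3204 0.0698] 9.73982854836501e-05 s from (.562,.291): -0.0590, lat 0.0058
```

```bash
python3 - <<'E'
from h import *
R=Rt(np.radians(180-24.13)); p=np.array([.5629,.2966,.13])
robot.move_ptp(p,R); rep()
p[2]=.06
print(robot.move_linear(p,velocity=.12,threshold=8)); rep()
robot.gripper_to(0.0); rep()
shot("g_s","side")
p[2]=.14
robot.move_linear(p,velocity=.12); robot.pause(.2); rep()
shot("g1","side");shot("g2","top");shot("g3")
E
python3 -c "
import cv2,numpy as np
a=[cv2.imread(f'pics/{n}.png') for n in ('g_s','g1','g2')]
cv2.imwrite('pics/g.png',cv2.resize(np.hstack([a[0][70:200,150:300],a[1][50:180,150:300],a[2][110:240,70:220]]),None,fx=1.75,fy=1.75,interpolation=2))"
```

```text
t2.98 [0.5623 0.2974 0.1303] psi155.96 F [ 0.5 -0.2  0.5] M [-0.01  0.02 -0.03] op0.0943
False
 t3.71 [0.5635 0.2967 0.0607] psi155.85 F [-0.2 -0.1  0.9] M [-0.03  0.01  0.05] op0.0940
 t4.73 [0.5629 0.2966 0.06  ] psi155.87 F [ 0.3 -0.7 -0.3] M [0.03 0.   0.  ] op0.0281
 t5.80 [0.5626 0.2964 0.1392] psi155.87 F [ 0.6  0.5 -2.2] M [-0.01 -0.03  0.01] op0.0283
```

View pics/g.png

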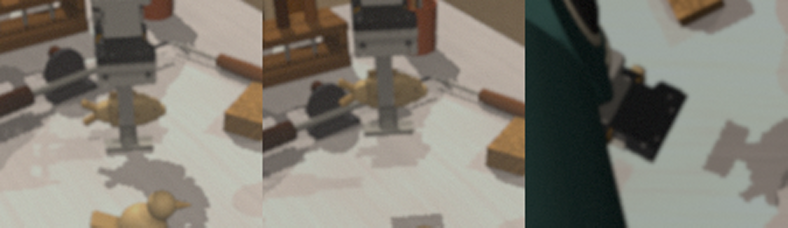

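```bash
python3 - <<'E'
from h import *
psi=np.radians(168);R=Rt(psi);x=R[:,0]; p=np.array([.580,-.149,.22])
robot.move_ptp(p-.10*x,R); rep(); robot.pause(.1); shot("h1"); robot.move_linear(p-.07*x,velocity=.2);robot.pause(.1); rep(); shot("h2")
a=[cv2.imread(f"pics/h{i}.png") for i in (1,2)]
cv2.imwrite("pics/h12.png",cv2.resize(np.hstack(a),(800,300)))
s=cv2.imread("pics/g_s.png")[100:165,190:250];t=cv2.imread("pics/g1.png")[85:150,190:250]
cv2.imwrite("pics/gz.png",cv2.resize(np.hstack([s,t]),None,fx=6,fy=6,interpolation=2))
E
```

```text
t7.72 [ 0.6781 -0.1682  0.2198] psi168.09 F [-0.3  0.  -2.8] M [-0.02 -0.02  0.01] op0.0277
 t8.28 [ 0.6489 -0.1632  0.2202] psi168.03 F [ 0.7  0.6 -1.5] M [-0.02 -0.04  0.04] op0.0279
```

View pics/h12.png

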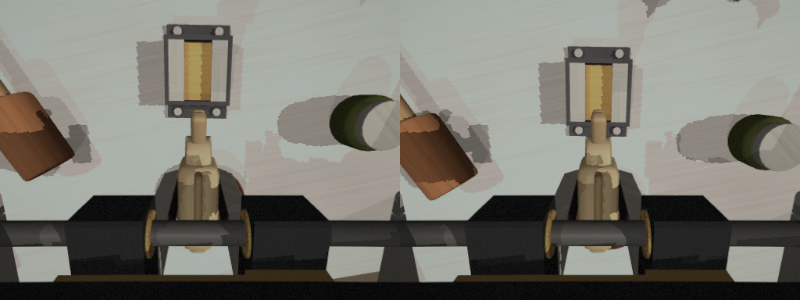

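View pics/gz.png

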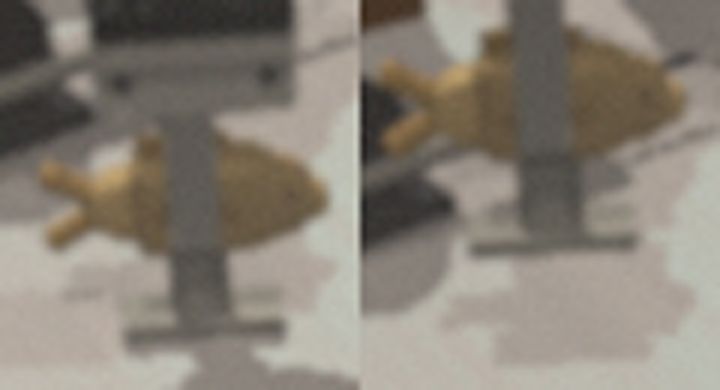

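```bash
python3 - <<'E'
from h import *
np.set_printoptions(precision=2,suppress=True)
yaw=np.radians(-24.13);u=np.array([np.cos(yaw),np.sin(yaw),0]);n=np.array([-u[1],u[0],0])
c=ld("g_s");o=np.array([.5629,.2966,0]);z=np.array([0,0,1])
print("g_s stem pred",proj(c,[o+.02*z+12*0*u,o+.02*z+.012*u-0*n,o+.02*z-.012*u]),"foot near top/bot ends",proj(c,[o-.032*u-.012*n,o+.032*u-.012*n,o-.032*u-.012*n+.008*z,o+.032*u-.012*n+.008*z]))
print("tcp finger",proj(c,[o+.06*z-.014*n-.01*n, o+.045*z-.024*n]))
print("obs footbot (211,157.5),(237.5,155.5); stem x 218.7..228.3")
c=ld("g1");o=np.array([.5626,.2964,.0792])
print(proj(c,[o-.032*u-.012*n,o+.032*u-.012*n,o+.02*z+.012*u,o+.02*z-.012*u]),"obs (208,126.5),(236,125.5); stem 216.5..226.8")
for nme,sx,ex,sy,ey in (("h1",140,240,10,130),("h2",140,240,40,180)):pass
a=cv2.imread("pics/h1.png")[20:160,200:310];b=cv2.imread("pics/h2.png")[50:190,200:310]
cv2.imwrite("pics/hz.png",cv2.resize(np.hstack([a,b]),None,fx=3.6,fy=3.6,interpolation=cv2.INTER_CUBIC))
E
```

```text
g_s stem pred [[222.05 146.06]
 [227.12 145.68]
 [216.98 146.44]] foot near top/bot ends [[209.33 156.96]
 [236.26 154.87]
 [209.1  154.17]
 [236.18 152.09]]
tcp finger [[222.05 137.03]
 [222.36 142.65]]
obs footbot (211,157.5),(237.5,155.5); stem x 218.7..228.3
[[206.86 127.97]
 [235.39 125.98]
 [225.72 116.09]
 [214.98 116.81]] obs (208,126.5),(236,125.5); stem 216.5..226.8
```

View pics/hz.png

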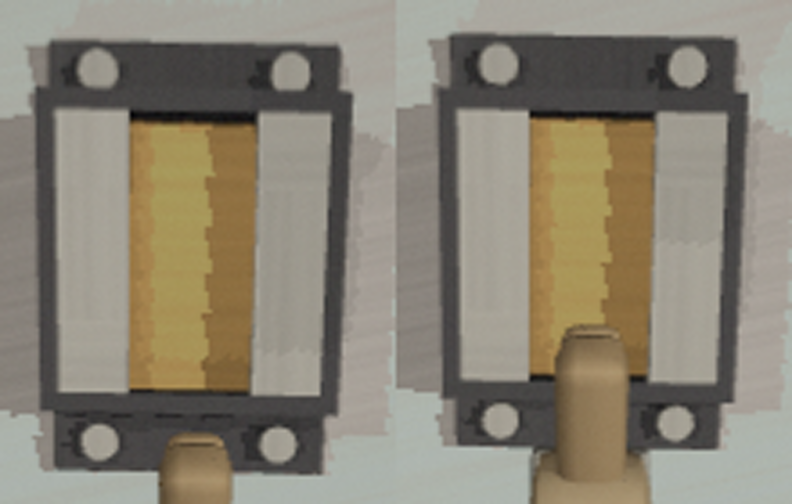

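```bash
python3 - <<'E'
from h import *
np.set_printoptions(precision=4,suppress=True)
A=ld("h1");B=ld("h2")
a=np.array([(55,107),(333,113),(320,397),(58,391),(129,110),(258,111),(250,395),(130,392)])/3.6+[200,20]
b=(np.array([(457,108),(729,111),(718,384),(460,381),(529,110),(655,111),(649,384),(530,382)])-[396,0])/3.6+[200,50]
T=np.array([np.r_[tri(A,p,B,q)[0],tri(A,p,B,q)[1]] for p,q in zip(a,b)]);print(T)
for c,pp in((A,a),(B,b)):
    P=plane(c,pp,.039)[:,:2]
    print("centre outer",P[:4].mean(0),"inner",P[4:].mean(0))
    L=np.linalg.norm
    print("len",L(P[0]-P[3]),L(P[1]-P[2]),"w",L(P[0]-P[1]),L(P[3]-P[2]),"slotw",L(P[4]-P[5]),L(P[7]-P[6]))
    for i,j in((0,3),(1,2),(4,7),(5,6)): d=P[j]-P[i];print("yaw",np.degrees(np.arctan2(d[1],d[0])),end=" ")
    print()
E
```

```text
[[ 0.533  -0.1782  0.0408  0.0001]
 [ 0.5497 -0.0989  0.0331  0.    ]
 [ 0.6292 -0.1175  0.0375  0.0005]
 [ 0.6107 -0.1955  0.046   0.0001]
 [ 0.5376 -0.1576  0.0383  0.0002]
 [ 0.5457 -0.1211  0.039   0.0002]
 [ 0.6239 -0.1389  0.044   0.0003]
 [ 0.6155 -0.1744  0.0464  0.0002]]
centre outer [ 0.5808 -0.1481] inner [ 0.5808 -0.148 ]
len 0.08021793687504469 0.08043167991464768 w 0.08046916022222185 0.08050764428874732 slotw 0.03734131694365077 0.03687559867842829
yaw -12.993129302974465 yaw -12.966048172741198 yaw -12.490016930658301 yaw -12.824623767886404 
centre outer [ 0.5808 -0.148 ] inner [ 0.581  -0.1481]
len 0.0806845067062324 0.08078547666614737 w 0.08056969965754887 0.0810214265374527 slotw 0.03733342301389876 0.03738117399603573
yaw -12.960854632778945 yaw -12.640027723829439 yaw -12.495334476002032 yaw -12.462225272054033
```

```bash
cat >> h.py <<'E'
HC=np.array([.5808,-.148]); HY=-12.8; OFF=.0025
def tcp(fishyaw,z):  # fishyaw deg; fish origin on holder centre
    R=Rt(np.radians(180+fishyaw)); return np.r_[HC+OFF*R[:2,0],z],R
E
python3 - <<'E'
from h import *
p,R=tcp(HY+12,.13); robot.move_ptp(p,R); rep()
p,R=tcp(HY,.125); robot.move_linear(p,velocity=.05,frame=R); rep("rot")
p,R=tcp(HY,.10); robot.move_linear(p,velocity=.1); robot.pause(.1); rep()
shot("i1");shot("i2","side")
a=cv2.imread("pics/i1.png");b=cv2.imread("pics/i2.png")[180:330,280:480]
cv2.imwrite("pics/i.png",np.hstack([cv2.resize(a,(400,300)),cv2.resize(b,(400,300),interpolation=2)]))
E
```

```text
t8.86 [ 0.5786 -0.1481  0.13  ] psi179.17 F [ 1.6 -0.1 -1.8] M [ 0.03 -0.05 -0.03] op0.0275
rot t9.22 [ 0.5794 -0.1475  0.1256] psi167.42 F [ 0.7  0.1 -2.2] M [ 0.05  0.03 -0.01] op0.0275
 t9.72 [ 0.5787 -0.1476  0.1005] psi167.23 F [ 0.2  0.7 -3. ] M [ 0.07  0.   -0.01] op0.0278
```

View pics/i.png

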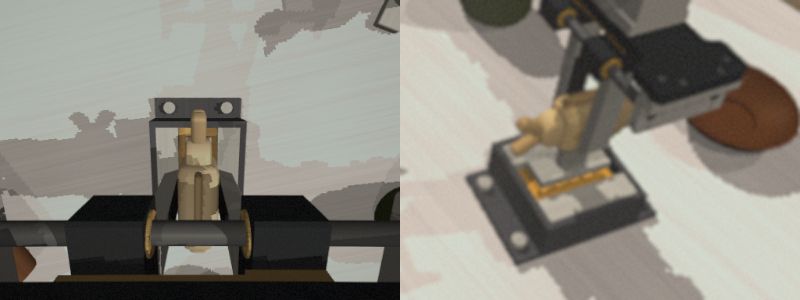

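```bash
python3 - <<'E'
from h import *
np.set_printoptions(precision=1,suppress=True)
b=cv2.imread("pics/i2.png")[235:315,325:415]
c=ld("i2");yaw=np.radians(HY);u=np.array([np.cos(yaw),np.sin(yaw),0]);n=np.array([-u[1],u[0],0]);z=np.array([0,0,1.])
o=np.r_[HC,.0405]
im=cv2.resize(b,None,fx=7,fy=7,interpolation=2)
for q in proj(c,[o+sx*.032*u+sy*.012*n+h*z for sx in(-1,1) for sy in (-1,1) for h in (0,.008)]):
    cv2.circle(im,tuple(((q-[325,235])*7).astype(int)),3,(0,0,255),-1)
cv2.imwrite("pics/iz.png",im)
E
```

```text
(no output)
```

View pics/iz.png

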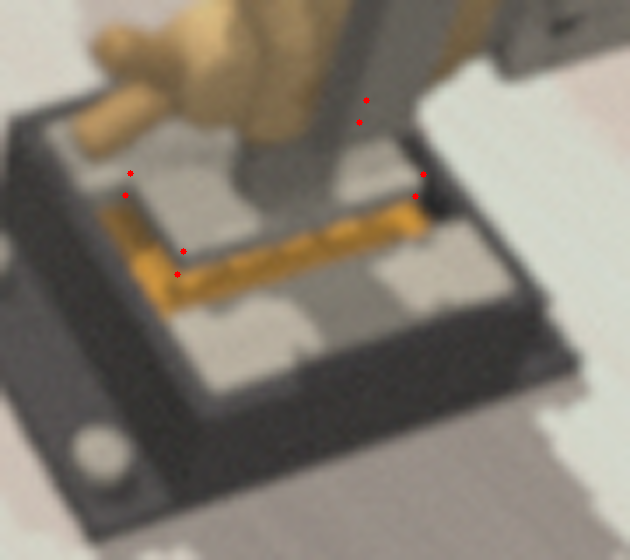

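```bash
python3 - <<'E'
from h import *
p,R=tcp(HY,.089)
print(robot.move_linear(p,velocity=.06,threshold=12)); rep("in")
p,R=tcp(HY,.076)
print(robot.move_linear(p,velocity=.05,threshold=30)); rep("pressed"); robot.pause(.1); rep()
shot("j","side")
cv2.imwrite("pics/jz.png",cv2.resize(cv2.imread("pics/j.png")[205:325,315:415],None,fx=5,fy=5,interpolation=2))
E
```

```text
False
in t10.15 [ 0.578  -0.1474  0.0885] psi167.20 F [-0.4  0.2 -2.7] M [0.01 0.01 0.03] op0.0277
False
pressed t10.56 [ 0.5789 -0.1477  0.0763] psi167.20 F [-2.1  0.4  9.2] M [ 0.09  0.56 -0.01] op0.0280
 t10.66 [ 0.5789 -0.1476  0.0765] psi167.20 F [-1.4 -0.3  8.7] M [0.14 0.57 0.06] op0.0282
```

View pics/jz.png

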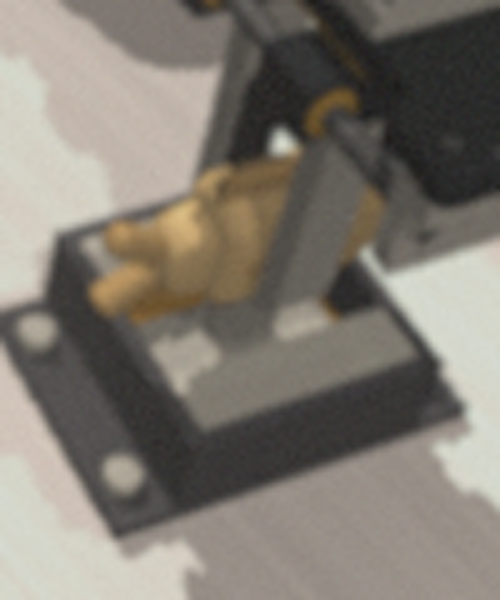

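```bash
python3 - <<'E'
from h import *
shot("k1")
ims=[cv2.imread(f"pics/{n}.png")[130:330,200:310] for n in("h1","i1","k1")]
cv2.imwrite("pics/kz.png",cv2.resize(np.hstack(ims),None,fx=2.4,fy=2.4,interpolation=2))
E
```

```text
(no output)
```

View pics/kz.png

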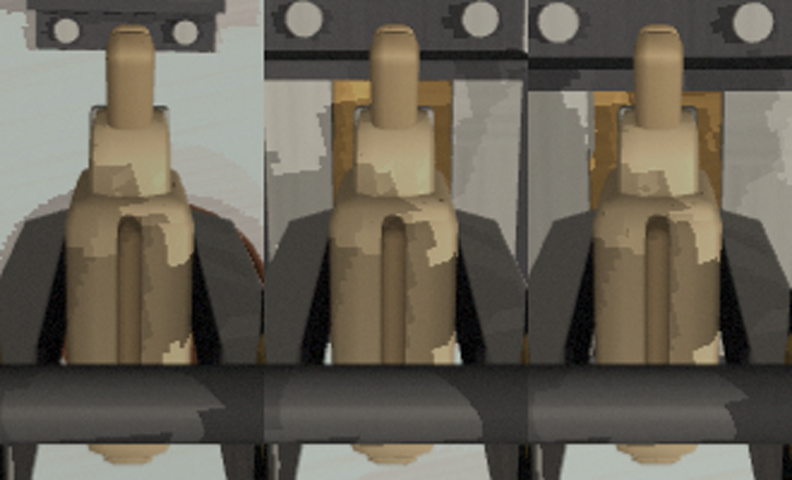

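```bash
python3 - <<'E'
from h import *
for d in range(10,91,10):
    p,R=tcp(HY-d,.076)
    robot.move_linear(p,velocity=.004,frame=R)
    s=rep(d)
    if abs(s["moment"][2])>1.2 or np.hypot(*s["force"][:2])>15: print("STOP");break
robot.pause(.2);rep();shot("l1");shot("l2","side");shot("l3","top")
a=cv2.imread("pics/l1.png");b=cv2.imread("pics/l2.png")[180:330,280:480]
cv2.imwrite("pics/l.png",np.hstack([cv2.resize(a,(400,300)),cv2.resize(b,(400,300),interpolation=2)]))
E
```

```text
10 t11.08 [ 0.5793 -0.1473  0.0766] psi157.17 F [-0.7  0.3  8.4] M [-0.08  0.23 -0.11] op0.0281
20 t11.41 [ 0.5796 -0.1469  0.0766] psi147.16 F [ 0.4 -0.5  9. ] M [-0.13  0.14 -0.06] op0.0276
30 t11.73 [ 0.5799 -0.1466  0.0766] psi137.16 F [ 0.1 -0.6  9.4] M [-0.18  0.09 -0.06] op0.0280
40 t12.06 [ 0.5802 -0.1463  0.0766] psi127.16 F [ 0.1 -0.4  8.7] M [-0.15  0.06 -0.05] op0.0275
50 t12.38 [ 0.5806 -0.1461  0.0766] psi117.17 F [ 0.5 -1.4  7.9] M [-0.1   0.11 -0.08] op0.0277
60 t12.71 [ 0.581  -0.1459  0.0766] psi107.17 F [-0.  -1.   7.8] M [-0.15  0.09 -0.06] op0.0280
70 t13.03 [ 0.5814 -0.1458  0.0766] psi97.17 F [0.2 0.1 9.2] M [-0.11  0.15 -0.12] op0.0279
80 t13.36 [ 0.5818 -0.1458  0.0766] psi87.17 F [-0.8 -0.1  8.6] M [-0.1   0.12 -0.1 ] op0.0275
90 t13.68 [ 0.5823 -0.1458  0.0766] psi77.17 F [-0.8 -0.2  8. ] M [-0.15  0.15 -0.02] op0.0281
 t13.88 [ 0.5822 -0.1459  0.0766] psi77.20 F [-0.2 -0.1  9. ] M [-0.15  0.11 -0.11] op0.0282
```

View pics/l.png

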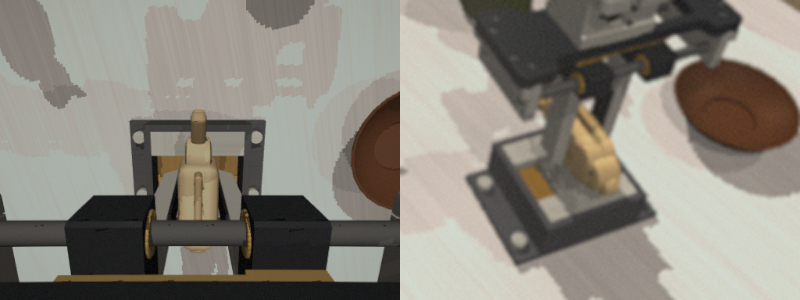

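```bash
python3 - <<'E'
from h import *
d0=90
for d in (91,92,93,94):
    p,R=tcp(HY-d,.076); robot.move_linear(p,velocity=.002,frame=R); robot.pause(.1); s=rep(d); d0=d
    if abs(s["moment"][2])>.4: break
p,R=tcp(HY-min(d0,91),.076); robot.move_linear(p,velocity=.002,frame=R); rep("back")
for z in (.080,.083,.085,.0865):
    p,R=tcp(HY-min(d0,91),z); robot.move_linear(p,velocity=.02,threshold=14); robot.pause(.1); rep(z)
E
```

```text
91 t14.38 [ 0.5823 -0.1459  0.0766] psi76.21 F [-0.5  0.2  9.6] M [-0.11  0.1   0.01] op0.0274
92 t14.73 [ 0.5823 -0.1459  0.0766] psi75.21 F [-0.6 -0.5  7.8] M [-0.17  0.17  0.  ] op0.0279
93 t15.08 [ 0.5823 -0.146   0.0766] psi74.20 F [-0.  -0.5  7.6] M [-0.14  0.17  0.06] op0.0278
94 t15.43 [ 0.5824 -0.146   0.0766] psi73.20 F [-0.6 -0.3  9.2] M [-0.12  0.17  0.04] op0.0279
back t15.68 [ 0.5823 -0.1459  0.0766] psi76.23 F [-0.5  0.5  8.4] M [-0.06  0.18  0.08] op0.0279
0.08 t16.13 [ 0.5823 -0.1459  0.0806] psi76.21 F [ 1.  -0.5  6.6] M [-0.1   0.01  0.1 ] op0.0276
0.083 t16.53 [ 0.5822 -0.1458  0.0835] psi76.21 F [ 0.7 -1.3  5.8] M [-0.21 -0.07  0.05] op0.0277
0.085 t16.88 [ 0.5822 -0.1458  0.0855] psi76.21 F [ 2.1 -1.2  5.4] M [-0.24 -0.34  0.03] op0.0280
0.0865 t17.23 [ 0.582  -0.1458  0.0862] psi76.20 F [  7.9  -2.8 -11.9] M [-0.73 -1.89 -0.08] op0.0278
```

```bash
python3 - <<'E'
from h import *
p,R=tcp(HY-91,.0855); robot.move_linear(p,velocity=.02); rep()
robot.gripper_to(.06); robot.pause(.2); rep("open"); shot("m1");shot("m2","side")
a=cv2.imread("pics/m1.png");b=cv2.imread("pics/m2.png")[180:330,280:480]
cv2.imwrite("pics/m.png",np.hstack([cv2.resize(a,(400,300)),cv2.resize(b,(400,300),interpolation=2)]))
E
```

```text
t17.48 [ 0.582  -0.1458  0.0859] psi76.20 F [ 2.4 -1.5  5. ] M [-0.26 -0.7  -0.02] op0.0279
open t18.37 [ 0.5814 -0.1456  0.0855] psi76.20 F [ 0.7 -0.8 -0.2] M [-0.    0.09  0.04] op0.0601
```

View pics/m.png

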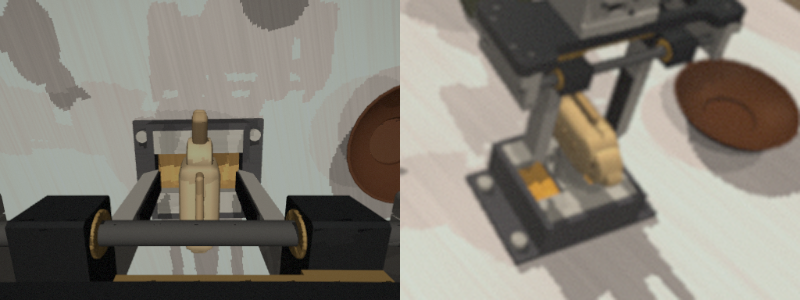

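```bash
python3 - <<'E'
from h import *
np.set_printoptions(precision=4,suppress=True)
p,R=tcp(HY-91,.2); robot.move_linear(p,velocity=.15); x=R[:,0]
p[2]=.24
robot.move_linear(p-.04*x,velocity=.2);robot.pause(.2);rep(); shot("n1"); robot.move_linear(p-.09*x,velocity=.2);robot.pause(.2);rep();shot("n2");shot("n3","side")
for n in ("n1","n2"):
    im=cv2.imread(f"pics/{n}.png");ci=ld(n)
    h=cv2.cvtColor(im,cv2.COLOR_BGR2HSV); m=cv2.inRange(h,(10,70,70),(21,190,255)); m[230:]=0;m[:,:215]=0;m[:,305:]=0
    cs=max(cv2.findContours(m,0,2)[0],key=cv2.contourArea)
    P=plane(ci,cs.reshape(-1,2),.086); print(n,cv2.boundingRect(cs),cv2.minAreaRect(P[:,:2].astype(np.float32)*1000))
a=[cv2.imread(f"pics/n{i}.png")[60:230,190:320] for i in(1,2)]
b=cv2.imread("pics/n3.png")[200:330,300:430]
cv2.imwrite("pics/n.png",cv2.resize(np.hstack(a+[cv2.resize(b,(170,170))]),None,fx=1.85,fy=1.85,interpolation=2))
E
```

```text
t20.02 [ 0.5718 -0.1834  0.239 ] psi76.26 F [-0.4 -0.3 -0.1] M [-0.08  0.06 -0.03] op0.0601
 t20.67 [ 0.5603 -0.232   0.2398] psi76.28 F [-0.4  0.1  0.1] M [-0.02  0.11 -0.02] op0.0598
n1 (222, 91, 65, 108) ((581.5426635742188, -143.9495849609375), (71.74486541748047, 91.80839538574219), 22.694116592407227)
n2 (221, 33, 67, 120) ((581.7623901367188, -143.55181884765625), (88.76801300048828, 79.83979797363281), 34.37995147705078)
```

View pics/n.png

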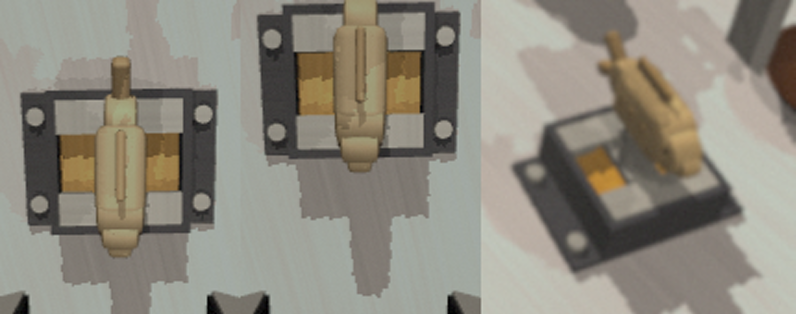

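```bash
python3 - <<'E'
from h import *
np.set_printoptions(precision=4,suppress=True)
A=ld("n1");B=ld("n2")
a=[cv2.imread(f"pics/{n}.png") for n in("n1","n2")]
cv2.imwrite("pics/nz.png",cv2.resize(np.hstack([a[0][85:205,205:305],a[1][25:160,205:305][:120]]),None,fx=4,fy=4,interpolation=2))
P=[]
for p,q in [((255.4,167),(255.1,114.1)),((255.4,131.4),(254.6,76.2)),((254.9,197.8),(254.6,151.9))]:
    t=tri(A,p,B,q);P.append(t[0]);print(*t)
for C,f in((A,(255.4,167,255.4,131.4)),(B,(255.1,114.1,254.6,76.2))):
    Q=plane(C,np.array(f).reshape(2,2),.113);d=Q[0]-Q[1];print("fin yaw",np.degrees(np.arctan2(d[1],d[0])),"exp",HY-90,np.linalg.norm(d))
E
```

```text
[ 0.5785 -0.1607  0.1075] 0.00012903911590775885
[ 0.5863 -0.1278  0.1038] 0.0003359211460255961
[ 0.5691 -0.1975  0.0801] 0.0001584946634996298
fin yaw -103.6466024027164 exp -102.8 0.03333533860015454
fin yaw -102.8563002382168 exp -102.8 0.032724876009218654
```

View pics/nz.png

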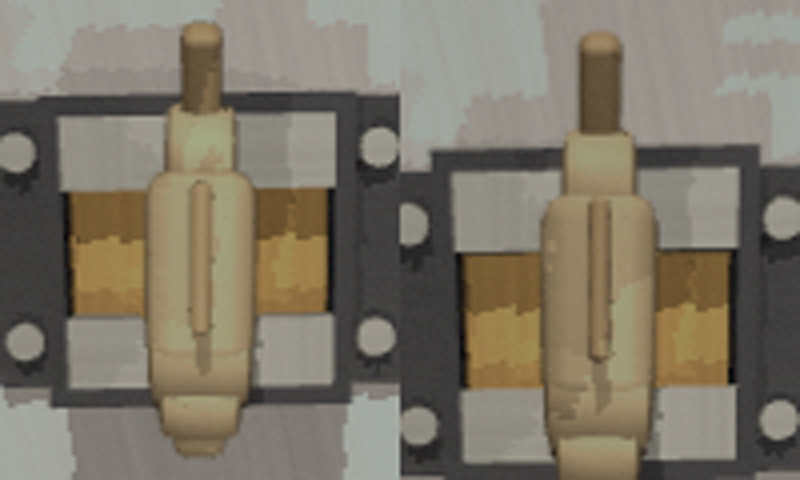

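```bash
python3 - <<'E'
from h import *
np.set_printoptions(precision=4,suppress=True)
A=ld("n1");B=ld("n2")
print(tri(A,(255.5,168),B,(255,114.5)),tri(A,(255.5,130.3),B,(255,75)))
a=cv2.imread("pics/a_side.png").astype(int);b=cv2.imread("pics/n3.png").astype(int)
print("bird diff",abs(a-b)[170:235,195:265].mean(), "reference patch",abs(a-b)[200:260,140:190].mean())
rep(); robot.sign_off()
E
```

```text
(array([ 0.5784, -0.1611,  0.1111]), np.float64(6.068097197968156e-05)) (array([ 0.5867, -0.1268,  0.1038]), np.float64(6.27985136472823e-05))
bird diff 10.826153846153845 reference patch 9.842777777777778
 t20.77 [ 0.5602 -0.2322  0.2399] psi76.26 F [-0.2 -0.1 -0.5] M [-0.13  0.14 -0.01] op0.0599
the job is handed in; nothing more can be done
```

The fish is mounted in the holder and appears locked. I put its bar through the slot, pressed about 11 mm and turned it clockwise to 94°. I then eased back to 91°, let it rise into the notch, released it, backed off and handed the job in at 20.8 s.

**Checks that agreed:**
- **Press:** the spring force was about 11 N, and the wrist camera showed no slip or tilt in the grip.
- **Lock:** the foot stopped hard on the way up at tool height 0.086 m, where the notch should be. The vertical force changed by 17 N there.
- **Height:** after release, the nose was 25.6 mm higher than on the bench; 26 mm was expected.
- **Angle:** the fin's yaw was -103° to -104°, against -102.8° expected for a quarter turn.
- **Bird:** its patch in the side view changed about as much as plain bench (10.8 against 9.8), so I take it as undisturbed.

**Checks that disagreed or were weak:**
- **Turn stop:** I never felt a clear end stop, even at 94°, so I judged the lock by the upward stop, the height and the angle.
- **Twist test:** I did not try twisting the fish back.
- **Fin height:** the front of the fin measured 111 mm and the rear 104 mm, against 113 mm expected. I put this down to pixel noise (1 px is about 3–4 mm).
- **Fish position:** the wrist and side cameras differed by about 4 mm along the fish's length. I used the side camera's value, and it fitted the slot.

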